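# Sort returned flight-case and truss hardware

## Robot

A 6-joint arm with a two-finger parallel gripper is mounted at the origin on the work surface. World frame = base frame: x ahead of the robot, y to its left, z up, the work surface at z = 0. Lengths are in mm, angles in rad, forces in N, time in s.
With the tool pointing down it reaches from about 275 to 1000 mm from the base axis. Payload 8.4 kg.
Tool frame: the origin (TCP) lies at the very end of the fingers, on their centre line; the grasp point (between the pads) lies 19 mm behind it; z points along the fingers, y is the line along which they close (so a half turn about z gives the same grasp; the last joint's range is limited). The gripper opens to 85 mm and grips with 20 to 120 N. Pads are 22 mm wide; open, the fingers measure 114 mm over their backs; the gripper's body (76 mm by 85 mm) begins 54 mm behind the grasp point. The pads swing forward as they close: fully open they stand 13 mm farther back than shut.
Start: joints at [1.209, 0.353, 1.633, -0, 1.155, -0.002], TCP at [220.053, 584.982, 195.681] pointing down, gripper open.
Joint ranges: [-2.63, 2.63], [-0.92, 2.1], [0.06, 2.66], [-1.3, 4.44], [0, 2.69], [-3.02, 3.02]. Speed limits (rad/s): [2.22, 2.22, 2.79, 3.14, 3.14, 3.14].

## Interface

Orientations are given as [roll, pitch, yaw] about the fixed x, y, z axes, in that order (R = Rz(yaw) Ry(pitch) Rx(roll)).
In Python, from rig import sensors, grab_frame, camera_params, order gives the robot as it stands. The module is installed in compiled form; this text tells all that it offers.
- The arm moves only by the tool move_arm, never from a script. Its argument "motion" is a list of rows, each a list of 7 numbers: the turn, a rotation vector about the tool's x, y, z in rad, then the shift along the tool's x, y, z in m, then the finger opening in m, from 0 to 0.0854. A call has 1 to 8 rows; each row is the pose to reach, as a shift and turn from the pose commanded when the call began, along the tool's axes at that moment; what a row does not reach only later rows make up. A row lasts 1/8 s, in which the tool goes at most 62.5 mm and 10.7 degrees, less where a joint would pass 70% of its speed; a pose out of reach is approached as far as the arm can. A call with a gripper value outside its range is refused whole. The fingers move at their own pace and stop on an object; "grip_force" is the grip in N (left out, the last holds). Time passes only in rows, so rows that repeat a pose let the fingers close. It gives the time, the measured TCP pose, the force, the opening and the grip force at its end, in the units of the state.
- sensors.sense(): the state, without advancing time (a new reading comes with each control period).
- grab_frame(name): name is "scene" or "side" or "wrist"; returns (picture, depth): 420x560x3 uint8, red, green, blue; 420x560 float32, mm along the optical axis (not along the pixel's ray), 0 where there is no reading.
- camera_params(name): a dict with "camera_matrix" (3x3 intrinsics, pixels), "world_from_camera" (4x4, takes a point from camera to world coordinates). Camera axes: x right, y down, z forward; pixel columns grow to the right and rows downward; lengths in mm; the calibration is good to about 2 mm. The wrist camera is an equidistant fisheye: a pixel r from the principal point sees the ray r / f radians off the axis. A picture is of the moment at which its call begins: read the wrist's pose just before it. camera_params takes no time and is no camera call; for the wrist camera it gives the pose at the moment of the call.
- order.sign_off(): hands the job in; it is judged then, once.
The state is a dict: "clock": time; "qpos": joint angles; "qvel": joint speeds; "joint_efforts": joint torques, N m; "eef_pos": TCP position; "tcp_rot": TCP orientation; "contact_force": force on the tool from outside, world axes, zero at the start; "wrist_torque": the same for the moment, N m; "opening": opening from 0.0 (shut) to 1.0 (fully open); "grasp_force": force on a finger pad.
Only numpy, scipy, OpenCV 4.12 (cv2) and the standard library are available. Lean on these libraries where they do the work, as an engineer would, in place of code of your own. Each camera call takes 0.05 s, during which the arm holds its last target. There are 200 camera calls.

## Task

Sort the hardware left on the bench: put the two castors in the square tray, the two aluminium truss couplers in the long narrow tray and the rubber foot in the round steel dish. Leave every piece flat on the floor of its container: castors still wheel-up on their plates, couplers standing on end, the foot upright as it stands now. Do not shift the tape roll or the small carton lying among them.

Things in the scene. Friction and masses are not known exactly. Their poses are not given: they have to be found in the camera images.
- castor_a: Flight-case castor, wheel up: steel plate 70 (x) by 50 (y) by 4 thick, flat on the table; fixed fork 28 (x) by 33 (y) up to 66 above the underside, black wheel 54 diameter, 22 wide between the cheeks, axle along y, top at 77. 0.18 kg. Origin: centre of the plate's underside, z up. Grip across the fork cheeks (fingers closing along y, 33 wide), 50 to 65 up.
- castor_b: Second, same castor. Flight-case castor, wheel up: steel plate 70 (x) by 50 (y) by 4 thick, flat on the table; fixed fork 28 (x) by 33 (y) up to 66 above the underside, black wheel 54 diameter, 22 wide between the cheeks, axle along y, top at 77. 0.18 kg. Origin: centre of the plate's underside, z up. Grip across the fork cheeks (fingers closing along y, 33 wide), 50 to 65 up.
- coupler_a: Loose aluminium conical truss coupler, standing on end: 80 tall, round, double-coned; 34 diameter at both ends, widening to a straight belt of 48 diameter from 30 to 50 above the foot. About 0.22 kg. Origin: centre of its foot, z up; may be gripped from any side at the belt.
- coupler_b: Second, same coupler. Loose aluminium conical truss coupler, standing on end: 80 tall, round, double-coned; 34 diameter at both ends, widening to a straight belt of 48 diameter from 30 to 50 above the foot. About 0.22 kg. Origin: centre of its foot, z up; may be gripped from any side at the belt.
- rubber_foot: Loose black rubber equipment foot, a squat round block: 44 diameter at the base, 41 at the top, 30 high, a steel washer showing in its top face. About 0.05 kg. Origin: centre of its underside, z up.
- square_tray: Square open grey plastic tray fixed to the bench, 168 by 168 outside, 25 high, walls and floor 4 thick (inside 160 by 160). Origin: centre of its underside; x and y along its sides, z up. Two castors fit side by side.
- long_tray: Long narrow open grey plastic tray fixed to the bench, 98 (its x) by 198 (its y) outside, 25 high, walls and floor 4 thick (inside 90 by 190). Origin: centre of its underside, z up. Two couplers fit one behind the other along y.
- round_dish: Round open steel parts dish fixed to the bench, 138 diameter outside, 20 high, wall and floor 4 thick (inside 130 diameter). Origin: centre of its underside, z up.
- tape_roll: Bystander: loose roll of white insulating tape lying flat, 66 diameter, hole 40, 19 high. Origin: centre of its underside. Not to be moved.
- carton: Bystander: small loose cardboard carton, 50 (x) by 40 (y) by 30 high. Origin: centre of its underside. Not to be moved.

How it is judged:
By the outcome, as a careful person would: the job done as asked, in the order asked, and still so for the second after the job is handed in, with the robot touching nothing.
It also fails if it takes over 144 s, if anything falls off the work surface, if the arm or the gripper's body presses on something with over 40 N, if the wrist force passes 120 N, or if a joint passes its speed limit or range.

## Working session

There is one attempt and no reset: what is moved stays moved. The work goes in short steps, Python scripts to look and compute and a tool call to move; the robot and the scene stay as the last step left them, time stands still between calls to the robot, and variables do not carry over. Pictures are saved under pics/ and viewed, at most 14 in all, crops included, and the job is handed in when it is done.

Besides the shell and the picture viewer there is one more tool, called as a command line: name --pt "numbers of a row" for each row, then --argument value for the rest. move_arm: Moves the arm, as the interface text tells. Its arguments: {"type":"object","properties":{"motion":{"type":"array","items":{"type":"array","items":{"type":"number"}}},"grip_force":{"type":"number"}},"required":["motion"]}

```bash
mkdir -p pics; cat > h.py <<'E'
import numpy as np, cv2
from rig import sensors, grab_frame, camera_params, order
def shot(n,f):
    P=camera_params(n); im,d=grab_frame(n); cv2.imwrite(f'pics/{f}.png',im[:,:,::-1]); np.savez(f'{f}.npz',im=im,d=d,K=P['camera_matrix'],T=P['world_from_camera'])
    return im,d,P
def cloud(f):
    z=np.load(f'{f}.npz');d=z['d'];K=z['K'];T=z['T'];v,u=np.mgrid[:d.shape[0],:d.shape[1]]
    p=np.stack([(u-K[0,2])/K[0,0]*d,(v-K[1,2])/K[1,1]*d,d],-1)
    w=p@T[:3,:3].T+T[:3,3]; w[d==0]=np.nan
    return z['im'],w
E
python3 - <<'E'
from h import *
for n in('scene','side'):
    im,d,P=shot(n,n+'0'); print(P['camera_matrix'],P['world_from_camera'].round(3),(d>0).mean())
s=sensors.sense();print(s)
E
```

```text
[[439.24642413   0.         271.49385801]
 [  0.         439.24642413 212.4254145 ]
 [  0.           0.           1.        ]] [[-6.890000e-01  3.600000e-01 -6.300000e-01  1.175817e+03]
 [ 7.250000e-01  3.700000e-01 -5.810000e-01  5.713020e+02]
 [ 2.400000e-02 -8.560000e-01 -5.160000e-01  5.625780e+02]
 [ 0.000000e+00  0.000000e+00  0.000000e+00  1.000000e+00]] 0.9960289115646258
[[455.95333489   0.         276.51369654]
 [  0.         455.95333489 213.00563592]
 [  0.           0.           1.        ]] [[-9.50000e-01 -2.04000e-01  2.35000e-01  3.22693e+02]
 [-3.12000e-01  6.40000e-01 -7.02000e-01  6.61647e+02]
 [-7.00000e-03 -7.41000e-01 -6.72000e-01  6.68127e+02]
 [ 0.00000e+00  0.00000e+00  0.00000e+00  1.00000e+00]] 0.9958673469387755
{'clock': 0.1, 'qpos': array([ 1.20860231e+00,  3.53602513e-01,  1.63406301e+00, -1.90822402e-05,
        1.15518502e+00, -2.37590700e-03]), 'qvel': array([ 0.00163622, -0.00216354, -0.00204582, -0.00098306, -0.00037728,
       -0.00036385]), 'joint_efforts': array([-1.24986160e-03, -6.06352329e+01, -3.42820108e+01, -1.01077744e-04,
        3.86499378e-03,  1.54587532e-06]), 'eef_pos': array([219.89036114, 584.53851482, 195.02063427]), 'tcp_rot': array([-3.14033473e+00,  1.44593925e-05,  2.78178226e+00]), 'contact_force': array([0.17667528, 0.62389563, 0.18253934]), 'wrist_torque': array([0.01410195, 0.01091478, 0.01347042]), 'grasp_force': 0.0, 'opening': 1.002499090010557}
```

View pics/scene0.png

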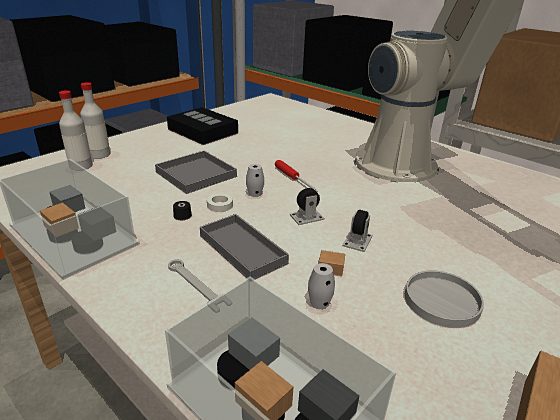

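View pics/side0.png

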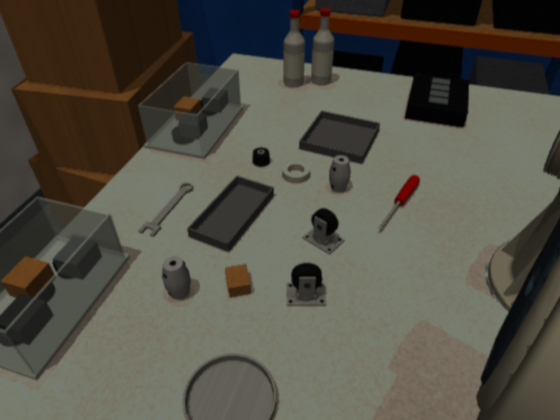

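The scene view shows the castors at (307,203) and (358,229), the couplers at (255,180) and (321,286), and the foot at (182,210). The square tray is at (196,170), the long tray at (244,244) and the dish at (443,298). The tape is at (219,202) and the carton at (331,262). Next I'll make a metric top view from the depth.

```bash
cat > top.py <<'E'
from h import *
def top(fs,x0=150,x1=850,y0=-550,y1=450,zmin=-50):
    H=np.full((x1-x0,y1-y0),-99.);C=np.zeros((x1-x0,y1-y0,3),np.uint8)
    for f in fs:
        im,w=cloud(f); p=w.reshape(-1,3);c=im.reshape(-1,3)
        k=(p[:,0]>x0)&(p[:,0]<x1-1)&(p[:,1]>y0)&(p[:,1]<y1-1)&(p[:,2]<150);p=p[k];c=c[k]
        for q,cc in sorted(zip(p.tolist(),c.tolist()),key=lambda t:t[0][2]):
            i,j=int(q[0]-x0),int(q[1]-y0)
            if q[2]>H[i,j]-1: H[max(i-1,0):i+2,max(j-1,0):j+2]=q[2];C[max(i-1,0):i+2,max(j-1,0):j+2]=cc
    return H,C
E
python3 - <<'E'
from top import *
for f in('scene0','side0'):
    im,w=cloud(f);m=(w[...,0]>250)&(w[...,0]<700)&(abs(w[...,1])<350)&(abs(w[...,2])<10)
    print(f,np.percentile(w[m][:,2],[5,25,50,75,95]).round(1), m.sum())
H,C=top(['scene0','side0'])
# far x up, +y left
V=C[::-1,::-1].copy()
Hm=np.clip(H,0,120);V2=cv2.applyColorMap((Hm*2).astype(np.uint8),cv2.COLORMAP_JET)[::-1,::-1]
cv2.imwrite('pics/top.png',cv2.resize(V[:,:,::-1],(800,560),interpolation=cv2.INTER_AREA))
E
```

```text
scene0 [-2.7 -1.7 -0.9  0.   3.7] 26424
side0 [-3.1 -2.  -1.1 -0.1  3. ] 52491
```

View pics/top.png

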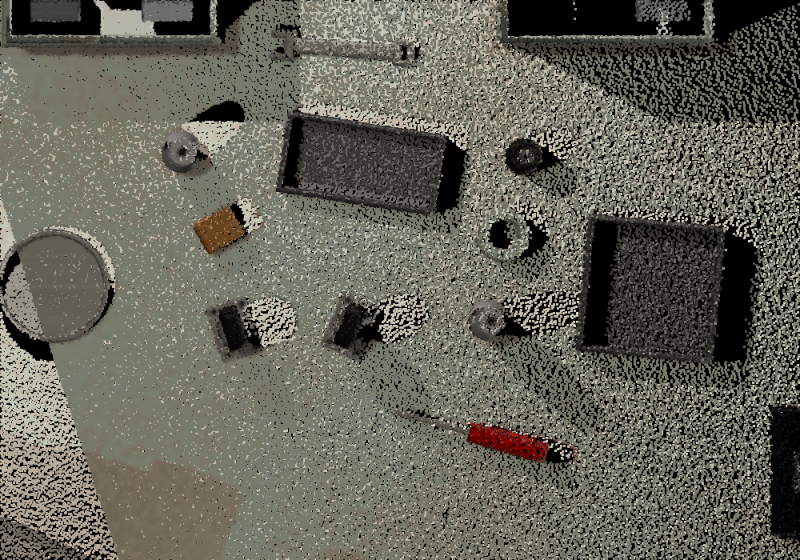

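```bash
cat > fit.py <<'E'
from h import *
P=[]
def load(fs):
    return np.concatenate([cloud(f)[1].reshape(-1,3) for f in fs])
def near(p,x,y,r,z0,z1):
    return p[(np.hypot(p[:,0]-x,p[:,1]-y)<r)&(p[:,2]>z0)&(p[:,2]<z1)]
def rect(q):
    q=q[:,:2]; (c,s,a)=cv2.minAreaRect(q.astype(np.float32)); return np.round(c,1),np.round(s,1),round(a,1)
def circ(q):
    c,r=cv2.minEnclosingCircle(q[:,:2].astype(np.float32)); return np.round(c,1),round(r,1)
E
python3 - <<'E'
from fit import *
for f in(['scene0'],['side0'],['scene0','side0']):
    p=load(f);print(f)
    for n,x,y in(('left',440,156),('mid',446,15)):
        print(n,'top>68',rect(near(p,x,y,45,68,90)),'45-90',rect(near(p,x,y,45,45,90)),'plate',rect(near(p,x,y,50,1.5,7)),near(p,x,y,45,45,90)[:,2].max())
    for n,x,y in(('cA',660,222),('cB',450,-162)):
        q=near(p,x,y,40,74,90);print(n,'top',circ(q),np.median(q[:,2]),'belt',circ(near(p,x,y,40,30,50)))
    q=near(p,656,-206,35,25,35);print('foot',circ(q),np.median(q[:,2]),circ(near(p,656,-206,35,4,35)))
    print('long',rect(near(p,647,-6,125,19,30)));print('sq',rect(near(p,490,-369,130,19,30)));print('dish',circ(near(p,492,379,80,14,26)))
    print('tape',circ(near(p,552,-184,50,13,26)));print('carton',rect(near(p,564,175,40,24,36)))
    print('bins',[near(p,x,y,200,30,200).min(0).round() for x,y in((850,-250),(850,300))])
E
```

```text
['scene0']
left top>68 (array([441.8, 158.8]), array([33.8, 21.3]), 15.5) 45-90 (array([442.8, 159.4]), array([49.9, 35.2]), 22.0) plate (array([444.2, 163.7]), array([67.6, 75.6]), 55.0) 78.57017684019814
mid top>68 (array([445.1,  10.5]), array([25.2, 35. ]), 67.5) 45-90 (array([444.6,  14.3]), array([31.7, 53.8]), 66.6) plate (array([440. ,  16.3]), array([51.5, 82.3]), 61.8) 77.26459021889366
cA top (array([660.7, 222.7]), 18.9) 78.61929531808795 belt (array([662.4, 223.6]), 23.9)
cB top (array([ 450.2, -162.6]), 18.7) 78.68214870049206 belt (array([ 453.8, -159. ]), 22.6)
foot (array([ 652.9, -205.8]), 22.4) 28.408293486850653 (array([ 653.3, -205.4]), 23.0)
long (array([645.7,  -2.4]), array([203.4, 100.4]), 81.4)
sq (array([ 489.6, -364.5]), array([176.6, 171.9]), 84.7)
dish (array([493.1, 383.4]), 70.9)
tape (array([ 558.1, -179. ]), 34.2)
carton (array([563.9, 176.1]), array([42. , 49.7]), 29.2)
bins [array([ 659., -442.,   30.]), array([658., 179.,  30.])]
['side0']
left top>68 (array([438., 158.]), array([39.3, 22.7]), 19.8) 45-90 (array([437.6, 159.7]), array([55.2, 33.6]
[... 1141 characters left out ...]
array([442.7,  13.4]), array([37.2, 56.4]), 79.1) plate (array([441.3,  12.4]), array([67., 82.]), 82.8) 77.81229691315025
cA top (array([659.4, 223.6]), 19.4) 78.53979260718882 belt (array([660.8, 223.1]), 25.4)
cB top (array([ 449.3, -162.5]), 19.5) 78.39811502343485 belt (array([ 449.3, -160.2]), 25.4)
foot (array([ 653., -206.]), 22.5) 28.46568841354224 (array([ 653.4, -204.7]), 23.3)
long (array([645.4,  -2.4]), array([203.4, 101. ]), 81.4)
sq (array([ 489.6, -364.3]), array([176.5, 172.2]), 84.5)
dish (array([493.1, 383.4]), 70.9)
tape (array([ 557.2, -178.9]), 34.6)
carton (array([563.4, 176.5]), array([42.7, 51.8]), 30.7)
bins [array([ 656., -444.,   30.]), array([657., 179.,  30.])]
```

```bash
cat > go.py <<'E'
# usage: go.py x y z yawdeg ... : rotation vector and shift (m) in the present tool frame for each target
import sys
from rig import sensors
import numpy as np
from scipy.spatial.transform import Rotation as R
s=sensors.sense();T=R.from_euler('xyz',s['tcp_rot'])
print('t',round(s['clock'],1),s['eef_pos'].round(1),np.degrees(s['tcp_rot']).round(1),'open',round(85.4*s['opening'],1),'gf',round(s['grasp_force'],1),'F',s['contact_force'].round(1),'q',s['qpos'].round(2))
a=np.array(sys.argv[1:],float).reshape(-1,4)
for x,y,z,w in a:
    print((T.inv()*R.from_euler('xyz',[180,0,w],degrees=True)).as_rotvec().round(3),(T.inv().apply([x,y,z]-s['eef_pos'])/1000).round(4))
E
python3 go.py 442.5 13 150 153 442.5 13 37 153
```

```text
t 0.1 [219.9 584.5 195. ] [-179.9    0.   159.4] open 85.6 gf 0.0 F [0.2 0.6 0.2] q [ 1.21  0.35  1.63 -0.    1.16 -0.  ]
[-0.001  0.     0.111] [-0.4096 -0.4565  0.0456]
[-0.001  0.     0.111] [-0.4096 -0.4564  0.1586]
```

move_arm --pt "0 0 0.11 -0.05 -0.056 0" --pt "0 0 0.11 -0.1 -0.112 0"

```text
invalid input at $.motion[0]: expected 7 numbers
```

move_arm --pt "0 0 0.11 -0.4096 -0.4565 0.0 0.085" --pt "0 0 0.11 -0.4096 -0.4565 0.0 0.085" --pt "0 0 0.11 -0.4096 -0.4565 0.0 0.085" --pt "0 0 0.11 -0.4096 -0.4565 0.0 0.085" --pt "0 0 0.11 -0.4096 -0.4565 0.0 0.085" --pt "0 0 0.11 -0.4096 -0.4565 0.0 0.085" --pt "0 0 0.11 -0.4096 -0.4565 0.0 0.085" --pt "0 0 0.11 -0.4096 -0.4565 0.0 0.085" --grip_force 40

```text
clock: 1.1
eef_pos: [401.9, 117.2, 195.8]
tcp_rot: [3.141, 0.0, 2.672]
contact_force: [1.4, 0.4, 0.1]
opening: 0.996
grasp_force: 0.0
```

```bash
python3 go.py 442.5 13 150 153 442.5 13 37 153
```

```text
t 1.1 [401.9 117.2 195.8] [180.    0.  153.1] open 85.0 gf 0.0 F [1.4 0.4 0.1] q [ 0.28  0.02  2.05 -0.    1.07 -0.82]
[0.    0.    0.002] [-0.0833 -0.0745  0.0458]
[0.    0.    0.002] [-0.0833 -0.0746  0.1588]
```

move_arm --pt "0 0 0 -0.0416 -0.0372 0.0 0.085" --pt "0 0 0 -0.0833 -0.0745 0.0 0.085" --pt "0 0 0 -0.0833 -0.0745 0.04 0.085" --pt "0 0 0 -0.0833 -0.0745 0.04 0.085"

```text
clock: 1.6
eef_pos: [439.7, 14.3, 153.6]
tcp_rot: [-3.139, -0.005, 2.67]
contact_force: [0.2, 0.5, 0.5]
opening: 0.997
grasp_force: 0.0
```

```bash
python3 -c "
from h import *
shot('wrist','w0')"; python3 go.py 442.5 13 37 153
```

```text
t 1.6 [440.8  14.9 155. ] [-179.9   -0.2  153.1] open 84.8 gf 0.0 F [ 0.7 -0.3  1.2] q [ 0.03  0.12  2.05  0.    0.98 -1.07]
[-0.002 -0.003  0.001] [-0.0027 -0.0007  0.118 ]
```

View pics/w0.png

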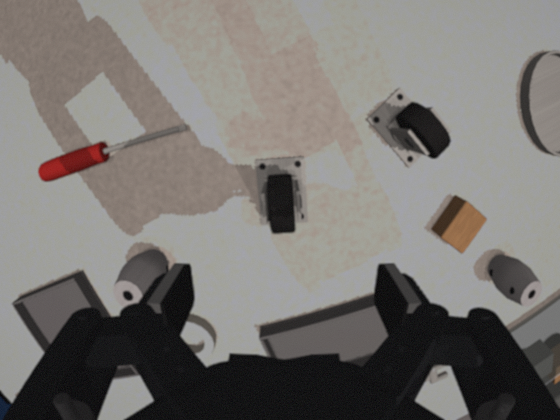

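The wrist view shows the middle castor at (281,200), square to the fingers and centred between them (172 and 392).

move_arm --pt "0 0 0 -0.002 -0.001 0.05 0.085" --pt "0 0 0 -0.002 -0.001 0.09 0.085" --pt "0 0 0 -0.002 -0.001 0.118 0.085" --pt "0 0 0 -0.002 -0.001 0.118 0.06" --pt "0 0 0 -0.002 -0.001 0.118 0.03" --pt "0 0 0 -0.002 -0.001 0.118 0.02" --pt "0 0 0 -0.002 -0.001 0.118 0.02" --pt "0 0 0 -0.002 -0.001 0.118 0.02" --grip_force 40

```text
clock: 2.65
eef_pos: [444.3, 13.0, 38.9]
tcp_rot: [3.141, 0.002, 2.672]
contact_force: [-2.6, -0.9, 9.7]
opening: 0.247
grasp_force: 26.8
```

```bash
python3 go.py 442.5 13 160 153 485.2 -403.8 160 174.5 485.2 -403.8 42 174.5
```

```text
t 2.6 [444.3  13.   38.9] [1.800e+02 1.000e-01 1.531e+02] open 21.1 gf 26.8 F [-2.6 -0.9  9.7] q [ 0.03  0.31  2.14 -0.    0.69 -1.07]
[0.001 0.002 0.002] [ 0.0014 -0.0007 -0.1211]
[ 0.     0.002 -0.374] [-0.2253 -0.3531 -0.1209]
[ 0.     0.002 -0.374] [-0.2251 -0.3532 -0.0029]
```

```bash
python3 -c "
from h import *
im,d,P=shot('side','s1');cv2.imwrite('pics/s1c.png',cv2.resize(im[130:330,220:440,::-1],None,fx=2.5,fy=2.5))
im,d,P=shot('scene','c1');cv2.imwrite('pics/c1c.png',cv2.resize(im[120:270,220:400,::-1],None,fx=3,fy=3))"; python3 go.py; python3 -c "
import cv2,numpy as np
a=cv2.imread('pics/s1c.png');b=cv2.imread('pics/c1c.png')
h=500;cv2.imwrite('pics/pair1.png',np.hstack([cv2.resize(a,(400,364)),cv2.resize(b,(400,364))]))"
```

```text
t 2.8 [444.3  13.   38.9] [1.800e+02 1.000e-01 1.531e+02] open 20.5 gf 26.8 F [-1.4 -1.2 10.6] q [ 0.03  0.31  2.14 -0.    0.69 -1.07]
```

View pics/pair1.png

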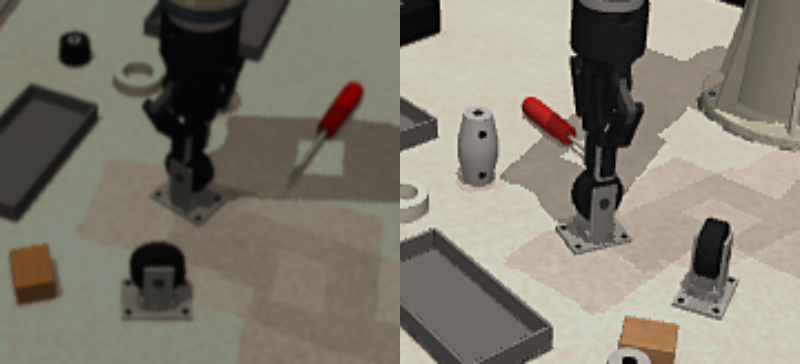

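```bash
python3 - <<'E'
from h import *
im,w=cloud('c1')
for c in (308,311,314):
  for r in range(174,220,3): print(c,r,im[r,c],w[r,c].round())
E
```

```text
308 174 [17 18 18] [459.  19. 125.]
308 177 [17 17 18] [465.  24. 121.]
308 180 [71 70 67] [460.  21. 111.]
308 183 [81 80 76] [459.  21. 103.]
308 186 [85 85 81] [459.  22.  95.]
308 189 [103 102  98] [462.  25.  89.]
308 192 [113 111 106] [461.  25.  81.]
308 195 [8 7 6] [455.  21.  69.]
308 198 [104 101  95] [459.  24.  64.]
308 201 [96 93 87] [456.  22.  54.]
308 204 [96 94 87] [458.  25.  48.]
308 207 [94 92 86] [459.  26.  41.]
308 210 [96 93 87] [455.  24.  30.]
308 213 [97 95 89] [452.  23.  20.]
308 216 [95 93 87] [454.  25.  13.]
308 219 [90 89 83] [453.  25.   4.]
311 174 [18 19 20] [461.  29. 129.]
311 177 [24 23 26] [462.  31. 122.]
311 180 [ 9 10 11] [460.  30. 114.]
311 183 [11 10 13] [461.  31. 107.]
311 186 [12 13 14] [460.  31.  99.]
311 189 [17 16 18] [464.  34.  94.]
311 192 [13 12 14] [461.  33.  84.]
311 195 [3 2 2] [449.  25.  68.]
311 198 [99 96 90] [453.  28.  63.]
311 201 [100  97  92] [451.  28.  54.]
311 204 [35 35 35] [453.  30.  48.]
311 207 [99 97 91] [446.  26.  35.]
311 210 [96 93 88] [448.  27.  28.]
311 213 [95 93 88] [446.  27.  19.]
311 216 [94 93 86] [445.  27.  10.]
311 219 [82 81 75] [446.  28.   3.]
314 174 [14 15 16] [474.  47. 140.]
314 177 [18 18 18] [475.  48. 133.]
314 180 [18 18 18] [471.  46. 124.]
314 183 [15 15 17] [453.  34. 105.]
314 186 [19 18 20] [454.  35.  98.]
314 189 [16 16 17] [452.  35.  90.]
314 192 [24 25 24] [452.  35.  82.]
314 195 [9 7 7] [439.  26.  65.]
314 198 [93 92 85] [443.  30.  60.]
314 201 [96 92 87] [443.  30.  52.]
314 204 [84 82 78] [441.  30.  43.]
314 207 [91 90 84] [439.  29.  34.]
314 210 [90 89 83] [440.  30.  26.]
314 213 [92 90 85] [437.  29.  16.]
314 216 [69 67 64] [432.  26.   4.]
314 219 [83 82 77] [442.  34.   4.]
```

```bash
cat >> h.py <<'E'
def wcloud(f):
    z=np.load(f'{f}.npz');d=z['d'];K=z['K'];T=z['T'];v,u=np.mgrid[:d.shape[0],:d.shape[1]]
    X=(u-K[0,2])/K[0,0];Y=(v-K[1,2])/K[1,1];r=np.hypot(X,Y)+1e-9;t=np.tan(r)/r
    w=np.stack([X*t*d,Y*t*d,d],-1)@T[:3,:3].T+T[:3,3];w[d==0]=np.nan
    return z['im'],w
E
python3 - <<'E'
from h import *
im,w=wcloud('w0')
for u,v in((180,275),(185,290),(185,310),(385,275),(380,290),(165,330),(400,330),(281,200),(330,180)): print(u,v,w[v,u].round())
shot('wrist','w1')
im,w=wcloud('w1')
m=(w[...,2]>40)&(w[...,2]<130);v,u=np.nonzero(m)
for lo in range(40,130,6):
    k=m&(w[...,2]>=lo)&(w[...,2]<lo+6)
    if k.any(): print(lo,k.sum(),w[k].min(0).round(),w[k].max(0).round())
E
```

```text
180 275 [413. -18. 218.]
185 290 [421. -22. 215.]
185 310 [428. -26. 218.]
385 275 [453.  57. 215.]
380 290 [462.  53. 211.]
165 330 [412.  -7. 262.]
400 330 [443.  52. 261.]
281 200 [436.  15.  74.]
330 180 [457.  61.  -1.]
40 816 [ 414. -168.   40.] [820. 219.  46.]
46 951 [ 413. -169.   46.] [807. 214.  52.]
52 1184 [ 413. -168.   52.] [805. 212.  58.]
58 1534 [ 414. -168.   58.] [806. 208.  64.]
64 2257 [ 417. -168.   64.] [804. 204.  70.]
70 3409 [ 422. -168.   70.] [465. 170.  76.]
76 1971 [ 429. -180.   76.] [461. 166.  82.]
82 374 [429.  -4.  82.] [461.  38.  88.]
88 487 [429.  -5.  88.] [461.  38.  94.]
94 494 [429.  -5.  94.] [461.  38. 100.]
100 509 [429.  -5. 100.] [460.  38. 106.]
106 777 [429.  -2. 106.] [462.  34. 112.]
112 586 [425. -12. 112.] [461.  45. 118.]
118 1468 [417. -19. 118.] [463.  56. 124.]
124 3183 [415. -31. 124.] [475.  60. 130.]
```

View pics/w1.png

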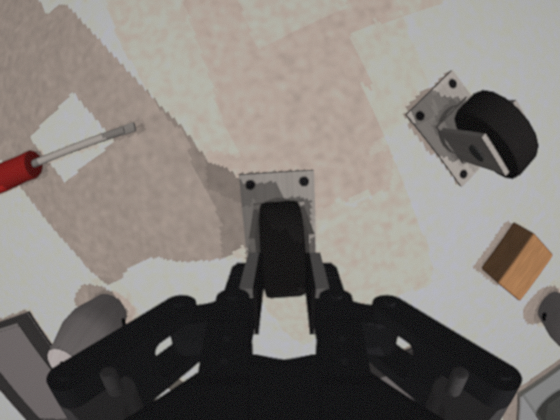

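The wrist view shows the pads holding the wheel at (283,250), above the fork. So the tips sit higher than the reported TCP implies. I'll release, lift, and measure where the fingertips really are.

move_arm --pt "0 0 0 0 0 0 0.06" --pt "0 0 0 0 0 0 0.085" --pt "0 0 0 0 0 0 0.085" --pt "0 0 0 0 0 -0.06 0.085" --pt "0 0 0 0 0 -0.12 0.085" --pt "0 0 0 0 0 -0.12 0.033" --pt "0 0 0 0 0 -0.12 0.033" --pt "0 0 0 0 0 -0.12 0.033"

```text
clock: 3.8
eef_pos: [442.3, 13.1, 156.3]
tcp_rot: [-3.14, -0.002, 2.672]
contact_force: [-0.1, 0.1, 0.6]
opening: 0.392
grasp_force: 0.0
```

```bash
python3 go.py; python3 - <<'E'
from h import *
for n in('scene','side'):
    im,d,P=shot(n,n+'2');im,w=cloud(n+'2')
    m=(np.hypot(w[...,0]-444,w[...,1]-13)<50)&(w[...,2]>95)
    for lo in range(95,260,5):
        k=m&(w[...,2]>=lo)&(w[...,2]<lo+5)
        if k.any(): print(n,lo,k.sum(),w[k].min(0).round(),w[k].max(0).round())
a=[cv2.imread(f'pics/{n}2.png') for n in('scene','side')]
cv2.imwrite('pics/pair2.png',np.hstack([cv2.resize(a[0][70:220,220:400],(400,333)),cv2.resize(a[1][60:260,240:460],(400,333))]))
E
```

```text
t 3.8 [442.3  13.1 156.3] [-1.799e+02 -1.000e-01  1.531e+02] open 33.5 gf 0.0 F [-0.1  0.1  0.6] q [ 0.03  0.12  2.05  0.    0.98 -1.07]
scene 190 19 [430.  -5. 192.] [461.  39. 195.]
scene 195 36 [430. -12. 195.] [462.  41. 200.]
scene 200 34 [432. -10. 200.] [464.  45. 204.]
scene 205 41 [430. -13. 205.] [461.  44. 210.]
scene 210 37 [431. -12. 210.] [463.  44. 215.]
scene 215 40 [427.  -9. 215.] [463.  44. 220.]
scene 220 43 [429. -10. 220.] [465.  43. 225.]
scene 225 38 [432. -15. 225.] [463.  45. 230.]
scene 230 25 [430. -14. 230.] [465.  45. 235.]
scene 235 44 [431. -31. 235.] [472.  61. 240.]
scene 240 63 [428. -31. 240.] [475.  61. 245.]
scene 245 56 [427. -35. 245.] [474.  61. 250.]
scene 250 37 [423. -34. 250.] [473.  60. 255.]
scene 255 40 [431. -33. 255.] [473.  49. 260.]
side 190 22 [426.  -5. 191.] [457.  39. 195.]
side 195 41 [422.  -6. 195.] [457.  42. 200.]
side 200 60 [422. -10. 200.] [462.  43. 205.]
side 205 63 [422.  -8. 205.] [462.  46. 210.]
side 210 64 [422.  -8. 210.] [460.  45. 215.]
side 215 61 [422. -10. 215.] [461.  44. 220.]
side 220 56 [422. -11. 220.] [461.  43. 225.]
side 225 58 [422. -10. 225.] [453.  44. 230.]
side 230 37 [418.  -8. 230.] [450.  45. 235.]
side 235 75 [411. -21. 235.] [473.  60. 240.]
side 240 119 [410. -22. 240.] [471.  61. 245.]
side 245 83 [410. -23. 245.] [471.  61. 250.]
side 250 51 [411. -24. 250.] [472.  62. 255.]
side 255 91 [409. -23. 255.] [460.  61. 260.]
```

View pics/pair2.png

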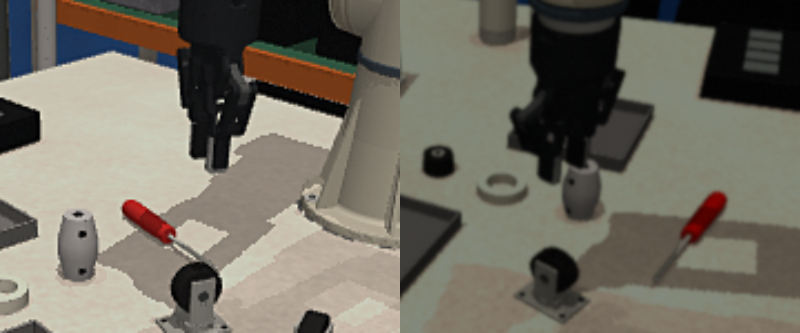

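The real tips sit about 35 mm behind the reported TCP: tips at z≈192 with eef z = 156. I'll correct for that from here on.

move_arm --pt "0 0 0 0 0 0 0.085" --pt "0 0 0 0 0 0.03 0.085" --pt "0 0 0 0 0 0.09 0.085" --pt "0 0 0 0 0 0.149 0.085" --pt "0 0 0 0 0 0.149 0.06" --pt "0 0 0 0 0 0.149 0.025" --pt "0 0 0 0 0 0.149 0.025" --pt "0 0 0 0 0 0.149 0.025" --grip_force 40

```text
clock: 4.9
eef_pos: [445.4, 13.1, 11.0]
tcp_rot: [3.14, 0.004, 2.672]
contact_force: [-1.3, -2.0, 9.7]
opening: 0.388
grasp_force: 40.5
```

```bash
python3 go.py 442.5 13 130 153 485.2 -403.8 130 174.5 485.2 -403.8 12 174.5
```

```text
t 4.9 [445.4  13.1  11. ] [179.9   0.2 153.1] open 33.2 gf 40.5 F [-1.3 -2.   9.7] q [ 0.03  0.36  2.15 -0.    0.62 -1.07]
[0.002 0.004 0.001] [ 0.0021 -0.0012 -0.119 ]
[ 0.001  0.004 -0.374] [-0.2247 -0.3535 -0.1188]
[ 0.001  0.004 -0.374] [-0.2242 -0.3537 -0.0008]
```

move_arm --pt "0 0 0 0 0 -0.02 0.025" --pt "0 0 0 0 0 -0.07 0.025" --pt "0 0 0 0 0 -0.125 0.025" --pt "0 0 -0.08 -0.035 -0.045 -0.125 0.025" --pt "0 0 -0.18 -0.07 -0.095 -0.125 0.025" --pt "0 0 -0.28 -0.105 -0.145 -0.125 0.025" --pt "0 0 -0.36 -0.14 -0.195 -0.125 0.025" --pt "0 0 -0.374 -0.17 -0.245 -0.125 0.025"

```text
clock: 5.9
eef_pos: [484.7, -284.7, 135.7]
tcp_rot: [-3.14, 0.003, 3.047]
contact_force: [1.5, -0.0, -1.2]
opening: 0.385
grasp_force: 40.4
```

```bash
python3 go.py 485.2 -403.8 130 174.5 485.2 -403.8 14 174.5
```

```text
t 5.9 [ 484.7 -284.7  135.7] [-179.9    0.2  174.6] open 32.9 gf 40.4 F [ 1.5 -0.  -1.2] q [-0.53  0.32  1.83  0.    0.99 -2.01]
[-0.001  0.003  0.001] [-0.0117 -0.1185  0.0059]
[-0.001  0.003  0.001] [-0.0113 -0.1184  0.1219]
```

move_arm --pt "0 0 0 -0.006 -0.05 0.0 0.025" --pt "0 0 0 -0.0115 -0.1 0.0 0.025" --pt "0 0 0 -0.0115 -0.1185 0.0 0.025" --pt "0 0 0 -0.0115 -0.1185 0.05 0.025" --pt "0 0 0 -0.0115 -0.1185 0.1 0.025" --pt "0 0 0 -0.0115 -0.1185 0.112 0.025" --pt "0 0 0 -0.0115 -0.1185 0.112 0.025"

```text
clock: 6.78
eef_pos: [484.5, -401.0, 22.5]
tcp_rot: [3.141, -0.0, 3.046]
contact_force: [0.4, -0.1, -1.4]
opening: 0.382
grasp_force: 40.4
```

```bash
python3 go.py 485.2 -403.8 14 174.5; python3 - <<'E'
from h import *
a=[]
for n in('scene','side'): im,d,P=shot(n,n+'3'); a.append(im[:,:,::-1])
cv2.imwrite('pics/pair3.png',np.hstack([cv2.resize(a[0][100:220,130:274],(400,333)),cv2.resize(a[1][60:200,270:438],(400,333))]))
E
```

```text
t 6.8 [ 484.5 -401.    22.5] [180.   -0.  174.5] open 32.6 gf 40.4 F [ 0.4 -0.1 -1.4] q [-0.69  0.56  1.75  0.    0.84 -2.17]
[ 0.    -0.     0.001] [-0.001  -0.0027  0.0085]
```

View pics/pair3.png

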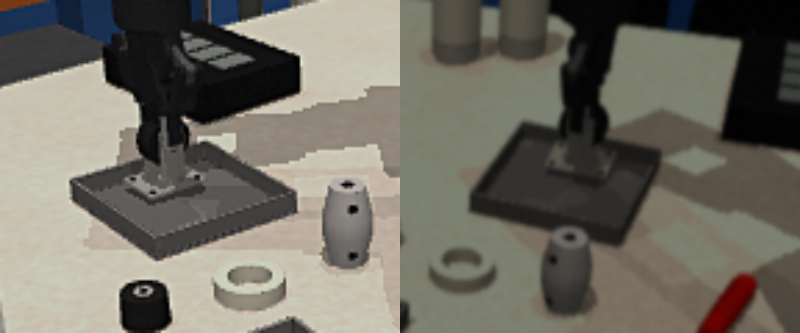

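Both views show the castor level, just above the tray floor in its −y half. I'll lower it in small steps, release and lift.

move_arm --pt "0 0 0 0 0 0.004 0.025" --pt "0 0 0 0 0 0.007 0.025" --pt "0 0 0 0 0 0.0085 0.025" --pt "0 0 0 0 0 0.0085 0.025"

```text
clock: 7.38
eef_pos: [484.9, -402.3, 14.5]
tcp_rot: [-3.14, 0.002, 3.046]
contact_force: [-1.8, -1.4, 6.8]
opening: 0.379
grasp_force: 38.8
```

move_arm --pt "0 0 0 0 0 0 0.05" --pt "0 0 0 0 0 0 0.06" --pt "0 0 0 0 0 -0.01 0.06" --pt "0 0 0 0 0 -0.06 0.085" --pt "0 0 0 0 0 -0.12 0.085" --pt "0 0 0 0 0.06 -0.12 0.085" --pt "0 0 0 0 0.12 -0.12 0.085" --pt "0 0 0 0 0.18 -0.12 0.085"

```text
clock: 8.38
eef_pos: [501.6, -220.6, 134.1]
tcp_rot: [-3.141, 0.001, 3.045]
contact_force: [1.2, 0.1, -0.2]
opening: 0.999
grasp_force: 0.0
```

```bash
python3 go.py 439.5 158.5 130 197
```

```text
t 8.4 [ 501.6 -220.6  134.1] [-1.800e+02  1.000e-01  1.745e+02] open 85.3 gf 0.0 F [ 1.2  0.1 -0.2] q [-0.42  0.3   1.86  0.    0.98 -1.89]
[-0.     0.001 -0.393] [0.0983 0.3714 0.0039]
```

move_arm --pt "0 0 -0.393 0.0983 0.3714 0 0.085" --pt "0 0 -0.393 0.0983 0.3714 0 0.085" --pt "0 0 -0.393 0.0983 0.3714 0 0.085" --pt "0 0 -0.393 0.0983 0.3714 0 0.085" --pt "0 0 -0.393 0.0983 0.3714 0 0.085" --pt "0 0 -0.393 0.0983 0.3714 0 0.085" --pt "0 0 -0.393 0.0983 0.3714 0 0.085" --pt "0 0 -0.393 0.0983 0.3714 0 0.085"

```text
clock: 9.38
eef_pos: [439.1, 157.3, 133.5]
tcp_rot: [-3.141, 0.0, -2.842]
contact_force: [0.4, 0.4, 0.1]
opening: 0.993
grasp_force: 0.0
```

```bash
python3 go.py 439.5 158.5 7 197; python3 - <<'E'
from h import *
shot('wrist','w4')
im,w=wcloud('w4')
q=w[(np.hypot(w[...,0]-440,w[...,1]-158)<45)&(w[...,2]>50)&(w[...,2]<85)];t=q[q[:,2]>66]
from fit import rect
print(rect(q),rect(t),len(t),q[:,2].max())
E
```

```text
t 9.4 [439.1 157.3 133.5] [-180.     0.  -162.9] open 84.8 gf 0.0 F [0.4 0.4 0.1] q [ 0.34  0.18  2.02 -0.    0.93 -1.53]
[-0.     0.     0.003] [-0.0007  0.001   0.1265]
(array([440.2, 156.5]), array([51.7, 35.9]), 16.7) (array([440.4, 156.5]), array([41.8, 32.6]), 18.5) 1460 78.09491794140146
```

View pics/w4.png

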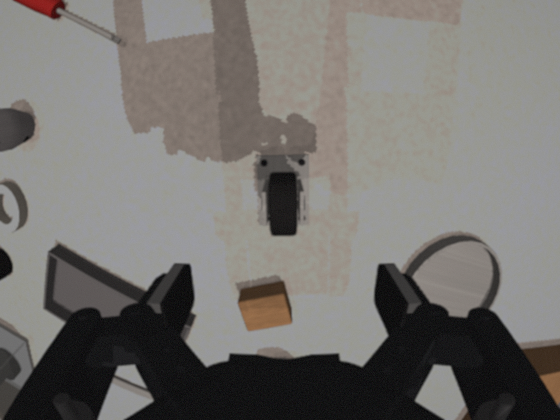

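The left castor sits at (283,203), aligned between the fingers.

move_arm --pt "0 0 0 0 0 0.05 0.085" --pt "0 0 0 0 0 0.1 0.085" --pt "0 0 0 0 0 0.125 0.085" --pt "0 0 0 0 0 0.125 0.06" --pt "0 0 0 0 0 0.125 0.025" --pt "0 0 0 0 0 0.125 0.025" --pt "0 0 0 0 0 0.125 0.025" --pt "0 0 0 0 0 0.125 0.025" --grip_force 40

```text
clock: 10.42
eef_pos: [440.4, 157.0, 9.7]
tcp_rot: [-3.141, 0.003, -2.844]
contact_force: [-0.2, -2.9, 4.4]
opening: 0.379
grasp_force: 39.8
```

move_arm --pt "0 0 0 0 0 -0.02 0.025" --pt "0 0 0 0 0 -0.07 0.025" --pt "0 0 0 0 0 -0.125 0.025"

```text
clock: 10.8
eef_pos: [438.6, 156.8, 135.0]
tcp_rot: [-3.142, -0.0, -2.844]
contact_force: [1.4, -0.2, -2.1]
opening: 0.373
grasp_force: 40.4
```

```bash
python3 go.py 492.8 -324.2 130 174.5
```

```text
t 10.8 [438.6 156.8 135. ] [-180.   -0. -163.] open 31.9 gf 40.4 F [ 1.4 -0.2 -2.1] q [ 0.34  0.18  2.02 -0.    0.94 -1.53]
[-0.    -0.     0.393] [ 0.0891 -0.4757  0.0051]
```

move_arm --pt "0 0 0.05 0.009 -0.048 0 0.025" --pt "0 0 0.1 0.02 -0.105 0 0.025" --pt "0 0 0.2 0.031 -0.165 0 0.025" --pt "0 0 0.3 0.042 -0.225 0 0.025" --pt "0 0 0.393 0.053 -0.285 0 0.025" --pt "0 0 0.393 0.065 -0.345 0 0.025" --pt "0 0 0.393 0.076 -0.405 0 0.025" --pt "0 0 0.393 0.085 -0.455 0 0.025"

```text
clock: 11.8
eef_pos: [491.1, -305.6, 134.3]
tcp_rot: [-3.141, 0.001, 3.045]
contact_force: [0.4, 0.3, -2.0]
opening: 0.38
grasp_force: 40.5
```

```bash
python3 go.py 492.8 -324.2 22 174.5
```

```text
t 11.8 [ 491.1 -305.6  134.3] [-1.800e+02  1.000e-01  1.745e+02] open 32.4 gf 40.5 F [ 0.4  0.3 -2. ] q [-0.56  0.35  1.79 -0.    1.   -2.03]
[-0.001  0.001 -0.001] [-0.0033 -0.0183  0.1123]
```

move_arm --pt "0 0 0 -0.0033 -0.0183 0 0.025" --pt "0 0 0 -0.0033 -0.0183 0.05 0.025" --pt "0 0 0 -0.0033 -0.0183 0.1 0.025" --pt "0 0 0 -0.0033 -0.0183 0.112 0.025" --pt "0 0 0 -0.0033 -0.0183 0.117 0.025" --pt "0 0 0 -0.0033 -0.0183 0.12 0.025" --pt "0 0 0 -0.0033 -0.0183 0.1215 0.025" --pt "0 0 0 -0.0033 -0.0183 0.1215 0.025"

```text
clock: 12.8
eef_pos: [493.8, -322.1, 13.7]
tcp_rot: [-3.14, 0.002, 3.046]
contact_force: [-1.3, 0.3, 5.5]
opening: 0.375
grasp_force: 41.6
```

move_arm --pt "0 0 0 0 0 0 0.05" --pt "0 0 0 0 0 0 0.055" --pt "0 0 0 0 0 -0.01 0.055" --pt "0 0 0 0 0 -0.06 0.055" --pt "0 0 0 0 0 -0.12 0.085" --pt "0 0 0 0 0 -0.12 0.085"

```text
clock: 13.55
eef_pos: [495.7, -323.6, 137.4]
tcp_rot: [-3.137, 0.008, 3.046]
contact_force: [0.5, 0.4, -0.5]
opening: 0.996
grasp_force: 0.0
```

```bash
python3 go.py 449.5 -161.5 120 171.3; python3 - <<'E'
from h import *
a=[]
for n in('scene','side'): im,d,P=shot(n,n+'5'); a.append(im[:,:,::-1])
from fit import *
p=load(['scene5','side5'])
print('cB',circ(near(p,450,-162,40,74,90)))
for y,x in((-404,485),(-324,493)): q=near(p,x,y,45,45,79);print(rect(q),np.percentile(q[:,2],99.5), rect(near(p,x,y,45,6,13)))
cv2.imwrite('pics/pair5.png',np.hstack([cv2.resize(a[0][100:220,130:274],(400,333)),cv2.resize(a[1][60:200,270:438],(400,333))]))
E
```

```text
t 13.6 [ 495.7 -323.6  137.4] [-179.7    0.5  174.5] open 85.0 gf 0.0 F [ 0.5  0.4 -0.5] q [-0.58  0.36  1.77 -0.    1.01 -2.06]
[-0.004  0.008  0.056] [0.0617 0.157  0.0162]
cB (array([ 449.6, -162.9]), 20.4)
(array([ 483.5, -398.3]), array([34.5, 56.3]), 88.1) 78.89405689272587 (array([ 482.2, -404.3]), array([86.7, 70.8]), 86.6)
(array([ 492.3, -316.7]), array([34.6, 55.2]), 88.5) 78.85398510474096 (array([ 488.9, -321.2]), array([74.4, 76.1]), 26.7)
```

View pics/pair5.png

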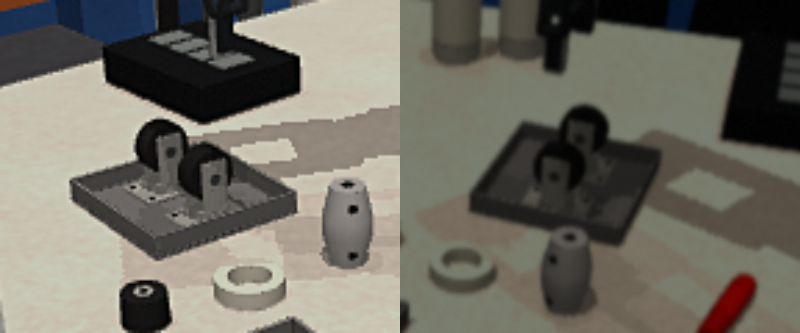

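Both castors stand flat and clear of each other in the square tray. Couplers next.

move_arm --pt "0 0 0.056 0.03 0.06 0 0.085" --pt "0 0 0.056 0.055 0.12 0 0.085" --pt "0 0 0.056 0.0615 0.156 0 0.085" --pt "0 0 0.056 0.0615 0.156 0.02 0.085" --pt "0 0 0.056 0.0615 0.156 0.02 0.085"

```text
clock: 14.28
eef_pos: [444.4, -159.3, 109.8]
tcp_rot: [3.141, -0.004, 2.991]
contact_force: [-0.5, -0.5, 0.9]
opening: 0.993
grasp_force: 0.0
```

```bash
python3 go.py 449.5 -162.3 -16 171.3; python3 - <<'E'
from h import *
from fit import circ
shot('wrist','w6')
im,w=wcloud('w6')
q=w[(np.hypot(w[...,0]-450,w[...,1]+162)<40)&(w[...,2]>73)&(w[...,2]<85)]
print(circ(q),len(q))
E
```

```text
t 14.3 [ 444.4 -159.3  109.8] [180.   -0.3 171.4] open 84.8 gf 0.0 F [-0.5 -0.5  0.9] q [-0.35  0.23  2.03 -0.    0.89 -1.77]
[ 0.001 -0.004  0.001] [-0.006  -0.0023  0.1258]
(array([ 450.6, -163.4]), 18.3) 2081
```

move_arm --pt "0 0 0 -0.0055 -0.003 0.02 0.085" --pt "0 0 0 -0.0055 -0.003 0.07 0.085" --pt "0 0 0 -0.0055 -0.003 0.125 0.085" --pt "0 0 0 -0.0055 -0.003 0.125 0.07" --pt "0 0 0 -0.0055 -0.003 0.125 0.04" --pt "0 0 0 -0.0055 -0.003 0.125 0.04" --pt "0 0 0 -0.0055 -0.003 0.125 0.04" --pt "0 0 0 -0.0055 -0.003 0.125 0.04" --grip_force 50

```text
clock: 15.32
eef_pos: [453.0, -164.9, -11.2]
tcp_rot: [-3.141, 0.004, 2.99]
contact_force: [-2.2, -0.0, 11.3]
opening: 0.544
grasp_force: 52.6
```

```bash
python3 go.py
```

```text
t 15.3 [ 453.  -164.9  -11.2] [-179.9    0.2  171.3] open 46.5 gf 52.6 F [-2.2 -0.  11.3] q [-0.35  0.45  2.09 -0.    0.6  -1.77]
```

move_arm --pt "0 0 0 0 0 -0.02 0.04" --pt "0 0 0 0 0 -0.06 0.04" --pt "0 0 0 0 0 -0.11 0.04" --pt "0 0 0 0 0 -0.11 0.04"

```text
clock: 15.82
eef_pos: [454.3, -165.3, 101.1]
tcp_rot: [-3.14, 0.009, 2.99]
contact_force: [0.6, 0.4, -2.3]
opening: 0.549
grasp_force: 52.4
```

```bash
python3 go.py 639 -43.7 100 171.3
```

```text
t 15.8 [ 454.3 -165.3  101.1] [-179.9    0.5  171.3] open 46.8 gf 52.4 F [ 0.6  0.4 -2.3] q [-0.35  0.25  2.02 -0.    0.86 -1.77]
[-0.002  0.009  0.   ] [-0.1641  0.1481  0.0022]
```

move_arm --pt "0 0 0 -0.03 0.027 0 0.04" --pt "0 0 0 -0.065 0.058 0 0.04" --pt "0 0 0 -0.1 0.09 0 0.04" --pt "0 0 0 -0.135 0.122 0 0.04" --pt "0 0 0 -0.16 0.145 0 0.04" --pt "0 0 0 -0.164 0.148 0 0.04" --pt "0 0 0 -0.164 0.148 0 0.04"

```text
clock: 16.7
eef_pos: [634.8, -42.7, 95.9]
tcp_rot: [-3.141, -0.002, 2.99]
contact_force: [-0.3, -0.7, -2.7]
opening: 0.544
grasp_force: 52.4
```

```bash
python3 go.py 639 -43.7 -7 171.3
```

```text
t 16.7 [634.8 -42.7  95.9] [-1.800e+02 -1.000e-01  1.713e+02] open 46.5 gf 52.4 F [-0.3 -0.7 -2.7] q [-0.07  0.48  1.69 -0.    0.98 -1.49]
[-0.    -0.002  0.001] [-0.0044 -0.0003  0.1029]
```

move_arm --pt "0 0 0 -0.0035 0 0.03 0.04" --pt "0 0 0 -0.0035 0 0.07 0.04" --pt "0 0 0 -0.0035 0 0.088 0.04" --pt "0 0 0 -0.0035 0 0.095 0.04" --pt "0 0 0 -0.0035 0 0.099 0.04" --pt "0 0 0 -0.0035 0 0.102 0.04" --pt "0 0 0 -0.0035 0 0.103 0.04" --pt "0 0 0 -0.0035 0 0.103 0.04"

```text
clock: 17.7
eef_pos: [639.6, -43.2, -5.9]
tcp_rot: [3.142, 0.001, 2.99]
contact_force: [0.2, -0.1, -1.5]
opening: 0.547
grasp_force: 52.4
```

```bash
python3 go.py 639 -43.7 -7 171.3; python3 - <<'E'
from h import *
a=[]
for n in('scene','side'): im,d,P=shot(n,n+'7'); a.append(im[:,:,::-1])
cv2.imwrite('pics/pair7.png',np.hstack([cv2.resize(a[0][160:280,180:324],(400,333)),cv2.resize(a[1][130:270,160:328],(400,333))]))
E
```

```text
t 17.7 [639.6 -43.2  -5.9] [180.    0.  171.3] open 46.7 gf 52.4 F [ 0.2 -0.1 -1.5] q [-0.07  0.61  1.73 -0.    0.8  -1.49]
[0.    0.001 0.   ] [ 0.0005 -0.0006  0.0011]
```

View pics/pair7.png

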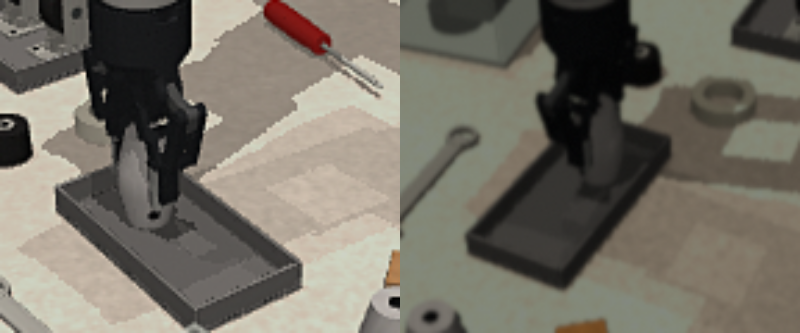

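```bash
python3 - <<'E'
from h import *
from fit import near
for f in('scene7','side7'):
    im,w=cloud(f)
    g=(im.max(-1)>55)&(im.max(-1).astype(int)-im.min(-1)<25)
    p=w[g]
    for lo in range(4,84,8):
        q=near(p,640,-43,40,lo,lo+8)
        if len(q)>5: print(f,lo,len(q),q.min(0).round(),q.max(0).round(),np.median(q,0).round())
E
```

```text
scene7 4 70 [601. -80.   4.] [668.  -4.  12.] [647. -30.   5.]
scene7 12 36 [627. -48.  12.] [656. -22.  20.] [651. -30.  15.]
scene7 20 28 [631. -48.  20.] [660. -19.  28.] [654. -32.  24.]
scene7 28 40 [637. -56.  29.] [660. -11.  36.] [655. -30.  33.]
scene7 36 47 [645. -71.  36.] [661. -14.  44.] [655. -32.  40.]
scene7 44 52 [645. -74.  44.] [660. -13.  52.] [655. -31.  48.]
scene7 52 52 [645. -73.  52.] [661. -13.  60.] [655. -33.  56.]
scene7 60 54 [640. -75.  60.] [660. -14.  68.] [654. -35.  64.]
scene7 68 40 [648. -75.  68.] [657. -16.  76.] [654. -38.  73.]
scene7 76 55 [619. -66.  76.] [654. -21.  84.] [649. -40.  81.]
side7 44 12 [616. -72.  46.] [629. -19.  52.] [624. -24.  49.]
side7 52 34 [614. -70.  52.] [629. -18.  60.] [622. -25.  57.]
side7 60 24 [617. -71.  61.] [631. -21.  67.] [624. -26.  64.]
side7 68 28 [619. -73.  68.] [631. -22.  76.] [625. -27.  71.]
side7 76 21 [620. -70.  76.] [631. -25.  84.] [625. -29.  79.]
```

The coupler is upright in the tray with its foot just above the floor. I'll lower the last few millimetres.

move_arm --pt "0 0 0 0 0 0.0015 0.04" --pt "0 0 0 0 0 0.003 0.04" --pt "0 0 0 0 0 0.003 0.04"

```text
clock: 18.18
eef_pos: [639.8, -43.2, -7.2]
tcp_rot: [3.142, 0.001, 2.99]
contact_force: [-5.9, 1.1, 18.2]
opening: 0.545
grasp_force: 54.3
```

move_arm --pt "0 0 0 0 0 -0.001 0.05" --pt "0 0 0 0 0 -0.001 0.06" --pt "0 0 0 0 0 -0.001 0.065" --pt "0 0 0 0 0 -0.02 0.065" --pt "0 0 0 0 0 -0.07 0.065" --pt "0 0 0 0 0 -0.12 0.085" --pt "0 0 0 0 0 -0.12 0.085"

```text
clock: 19.05
eef_pos: [642.7, -43.4, 116.5]
tcp_rot: [3.141, 0.009, 2.99]
contact_force: [-0.1, -0.4, 0.5]
opening: 0.995
grasp_force: 0.0
```

```bash
python3 go.py 659.5 223 115 171.3; python3 - <<'E'
from h import *
from fit import *
for n in('scene','side'): shot(n,n+'8')
for f in(['scene8'],['side8']):
    p=load(f)
    for x,y in((639,-43),(660,223)):
        q=near(p,x,y,40,74,95);print(circ(q),np.median(q[:,2]))
E
```

```text
t 19.1 [642.7 -43.4 116.5] [180.    0.5 171.3] open 85.0 gf 0.0 F [-0.1 -0.4  0.5] q [-0.07  0.46  1.67 -0.    1.01 -1.49]
[0.001 0.009 0.   ] [0.0237 0.2659 0.0015]
(array([637.4, -40.2]), 19.0) 81.94779827369973
(array([661.8, 222.4]), 19.2) 78.63953466794248
(array([635.9, -39.8]), 19.2) 81.8749813834043
(array([658.4, 223.1]), 19.0) 78.40641351568394
```

move_arm --pt "0 0 0 0.0205 0.266 0 0.085" --pt "0 0 0 0.0205 0.266 0 0.085" --pt "0 0 0 0.0205 0.266 0 0.085" --pt "0 0 0 0.0205 0.266 0 0.085" --pt "0 0 0 0.0205 0.266 0 0.085" --pt "0 0 0 0.0205 0.266 0 0.085" --pt "0 0 0 0.0205 0.266 0 0.085"

```text
clock: 20.02
eef_pos: [658.7, 221.1, 110.0]
tcp_rot: [-3.14, -0.001, 2.989]
contact_force: [-0.3, -0.2, 0.6]
opening: 0.997
grasp_force: 0.0
```

```bash
python3 go.py 660 222.8 -14 171.3
```

```text
t 20.0 [658.7 221.1 110. ] [-1.799e+02 -1.000e-01  1.713e+02] open 85.1 gf 0.0 F [-0.3 -0.2  0.6] q [ 0.32  0.54  1.54 -0.    1.06 -1.1 ]
[-0.001 -0.001 -0.001] [-0.0011  0.002   0.124 ]
```

move_arm --pt "0 0 0 -0.001 0.002 0.02 0.085" --pt "0 0 0 -0.001 0.002 0.07 0.085" --pt "0 0 0 -0.001 0.002 0.124 0.085" --pt "0 0 0 -0.001 0.002 0.124 0.07" --pt "0 0 0 -0.001 0.002 0.124 0.04" --pt "0 0 0 -0.001 0.002 0.124 0.04" --pt "0 0 0 -0.001 0.002 0.124 0.04" --pt "0 0 0 -0.001 0.002 0.124 0.04" --grip_force 50

```text
clock: 21.02
eef_pos: [662.0, 225.0, -11.2]
tcp_rot: [3.14, 0.003, 2.99]
contact_force: [-0.8, -1.8, 7.2]
opening: 0.545
grasp_force: 52.3
```

move_arm --pt "0 0 0 0 0 -0.02 0.04" --pt "0 0 0 0 0 -0.06 0.04" --pt "0 0 0 0 0 -0.11 0.04" --pt "0 0 0 0 0 -0.11 0.04"

```text
clock: 21.52
eef_pos: [663.7, 226.0, 102.9]
tcp_rot: [3.137, 0.008, 2.99]
contact_force: [-0.0, 0.2, -2.4]
opening: 0.544
grasp_force: 52.0
```

```bash
python3 go.py 651.6 43 100 171.3
```

```text
t 21.5 [663.7 226.  102.9] [179.8   0.5 171.3] open 46.5 gf 52.0 F [-0.   0.2 -2.4] q [ 0.33  0.55  1.54  0.    1.04 -1.09]
[0.004 0.008 0.   ] [-0.0156 -0.1827  0.0023]
```

move_arm --pt "0 0 0 -0.003 -0.03 0 0.04" --pt "0 0 0 -0.007 -0.07 0 0.04" --pt "0 0 0 -0.011 -0.115 0 0.04" --pt "0 0 0 -0.015 -0.155 0 0.04" --pt "0 0 0 -0.018 -0.18 0 0.04" --pt "0 0 0 -0.018 -0.18 0 0.04" --pt "0 0 0 -0.018 -0.18 0 0.04"

```text
clock: 22.4
eef_pos: [650.8, 44.6, 96.6]
tcp_rot: [3.141, -0.0, 2.99]
contact_force: [0.3, 0.4, -2.0]
opening: 0.545
grasp_force: 52.0
```

```bash
python3 go.py 651.6 43 -7.5 171.3
```

```text
t 22.4 [650.8  44.6  96.6] [180.   -0.  171.3] open 46.6 gf 52.0 F [ 0.3  0.4 -2. ] q [ 0.07  0.5   1.65  0.    0.99 -1.35]
[ 0. -0. -0.] [-0.001  -0.0015  0.1041]
```

move_arm --pt "0 0 0 -0.001 -0.0015 0.03 0.04" --pt "0 0 0 -0.001 -0.0015 0.07 0.04" --pt "0 0 0 -0.001 -0.0015 0.09 0.04" --pt "0 0 0 -0.001 -0.0015 0.097 0.04" --pt "0 0 0 -0.001 -0.0015 0.102 0.04" --pt "0 0 0 -0.001 -0.0015 0.1035 0.04" --pt "0 0 0 -0.001 -0.0015 0.105 0.04" --pt "0 0 0 -0.001 -0.0015 0.105 0.04"

```text
clock: 23.4
eef_pos: [652.6, 42.4, -7.2]
tcp_rot: [3.141, 0.002, 2.99]
contact_force: [-1.2, 0.1, 3.8]
opening: 0.545
grasp_force: 52.5
```

move_arm --pt "0 0 0 0 0 -0.001 0.05" --pt "0 0 0 0 0 -0.001 0.06" --pt "0 0 0 0 0 -0.001 0.065" --pt "0 0 0 0 0 -0.02 0.065" --pt "0 0 0 0 0 -0.07 0.065" --pt "0 0 0 0 0 -0.12 0.085" --pt "0 0 0 0 0 -0.12 0.085" --pt "0 0 0 0 0 -0.12 0.085"

```text
clock: 24.4
eef_pos: [651.8, 42.4, 112.4]
tcp_rot: [3.141, 0.001, 2.99]
contact_force: [-0.1, -0.0, -0.1]
opening: 0.996
grasp_force: 0.0
```

```bash
python3 go.py 654 -205 115 171.3
```

```text
t 24.4 [651.8  42.4 112.4] [180.    0.  171.3] open 85.1 gf 0.0 F [-0.1 -0.  -0.1] q [ 0.06  0.48  1.64 -0.    1.02 -1.36]
[0.    0.001 0.   ] [-0.0396 -0.2442 -0.0026]
```

move_arm --pt "0 0 0 -0.0396 -0.2442 0 0.085" --pt "0 0 0 -0.0396 -0.2442 0 0.085" --pt "0 0 0 -0.0396 -0.2442 0 0.085" --pt "0 0 0 -0.0396 -0.2442 0 0.085" --pt "0 0 0 -0.0396 -0.2442 0.03 0.085" --pt "0 0 0 -0.0396 -0.2442 0.06 0.085" --pt "0 0 0 -0.0396 -0.2442 0.06 0.085"

```text
clock: 25.28
eef_pos: [650.9, -204.3, 47.9]
tcp_rot: [3.14, -0.007, 2.989]
contact_force: [-0.2, 0.4, 0.0]
opening: 0.997
grasp_force: 0.0
```

```bash
python3 go.py 654 -205 -31 171.3;  python3 - <<'E'
from h import *
from fit import *
shot('wrist','w9')
im,w=wcloud('w9');q=w[(np.hypot(w[...,0]-654,w[...,1]+205)<35)&(w[...,2]>25)&(w[...,2]<36)]
print(circ(q),len(q))
for n in('scene','side'): shot(n,n+'9')
for f in(['scene9'],['side9']):
    p=load(f)
    for x,y in((639,-43),(651,43)):
        q=near(p,x,y,30,74,95);print(circ(q),np.median(q[:,2]))
    print('tape',circ(near(p,552,-184,50,13,26)),'carton',rect(near(p,564,175,40,24,36)))
a=[cv2.imread(f'pics/{n}9.png') for n in('scene','side')]
cv2.imwrite('pics/pair9.png',np.hstack([cv2.resize(a[0][140:280,150:318],(400,333)),cv2.resize(a[1][120:260,160:328],(400,333))]))
E
```

```text
t 25.3 [ 650.9 -204.3   47.9] [179.9  -0.4 171.3] open 85.1 gf 0.0 F [-0.2  0.4  0. ] q [-0.31  0.6   1.6  -0.    0.95 -1.72]
[ 0.001 -0.007 -0.   ] [-0.0037 -0.0003  0.0789]
(array([ 656.6, -207. ]), 20.9) 2980
(array([636.8, -40.7]), 19.5) 81.88964108382203
(array([651.8,  44.6]), 19.2) 82.22312907612934
tape (array([ 556.4, -180.3]), 35.3) carton (array([564.2, 176.2]), array([44.2, 49.8]), 28.9)
(array([636.4, -41.5]), 19.8) 81.86976158052033
(array([650. ,  44.2]), 20.1) 81.96464383077455
tape (array([ 558.6, -179.7]), 35.2) carton (array([562.4, 175.5]), array([40.1, 51.4]), 30.5)
```

View pics/pair9.png

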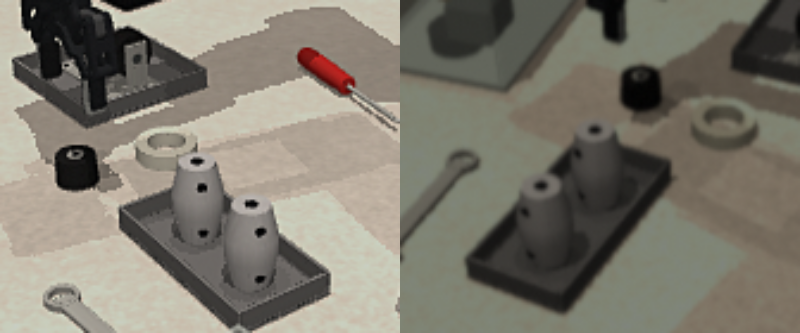

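Both couplers stand upright in the long tray. Next is the rubber foot.

move_arm --pt "0 0 0 -0.003 0.001 0.02 0.085" --pt "0 0 0 -0.003 0.001 0.055 0.085" --pt "0 0 0 -0.003 0.001 0.079 0.085" --pt "0 0 0 -0.003 0.001 0.079 0.065" --pt "0 0 0 -0.003 0.001 0.079 0.035" --pt "0 0 0 -0.003 0.001 0.079 0.035" --pt "0 0 0 -0.003 0.001 0.079 0.035" --pt "0 0 0 -0.003 0.001 0.079 0.035" --grip_force 25

```text
clock: 26.42
eef_pos: [658.3, -204.7, -25.8]
tcp_rot: [-3.141, 0.002, 2.99]
contact_force: [-0.6, 0.3, 6.1]
opening: 0.48
grasp_force: 26.0
```

```bash
python3 go.py
```

```text
t 26.4 [ 658.3 -204.7  -25.8] [-1.800e+02  1.000e-01  1.713e+02] open 41.0 gf 26.0 F [-0.6  0.3  6.1] q [-0.3   0.7   1.62  0.    0.83 -1.72]
```

move_arm --pt "0 0 0 0 0 -0.01 0.035" --pt "0 0 0 0 0 -0.04 0.035" --pt "0 0 0 0 0 -0.08 0.035" --pt "0 0 0 0 0 -0.13 0.035" --pt "0 0 0 0 0 -0.15 0.035" --pt "0 0 0 0 0 -0.15 0.035"

```text
clock: 27.18
eef_pos: [658.0, -204.7, 124.3]
tcp_rot: [-3.141, 0.003, 2.99]
contact_force: [0.2, -0.2, -0.8]
opening: 0.481
grasp_force: 25.5
```

```bash
python3 go.py 655 60 122 171.3 493 383 122 171.3; python3 - <<'E'
from h import *
from fit import *
im,d,P=shot('scene','scene10');p=load(['scene10']);
for lo in range(100,180,8):
    q=near(p,656,-205,30,lo,lo+8)
    if len(q): print(lo,len(q),q.min(0).round(),q.max(0).round())
print(len(near(p,654,-205,30,10,35)))
cv2.imwrite('pics/c10.png',cv2.resize(im[90:230,120:288,::-1],(500,417)))
E
```

```text
t 27.2 [ 658.  -204.7  124.3] [-180.     0.2  171.3] open 41.0 gf 25.5 F [ 0.2 -0.2 -0.8] q [-0.3   0.52  1.55 -0.    1.07 -1.72]
[-0.     0.003  0.   ] [0.043  0.2612 0.002 ]
[-0.     0.003  0.   ] [0.252  0.556  0.0013]
148 61 [ 635. -213.  148.] [ 676. -180.  156.]
156 51 [ 643. -211.  156.] [ 676. -175.  164.]
164 43 [ 636. -231.  164.] [ 677. -179.  172.]
172 82 [ 645. -232.  172.] [ 675. -176.  180.]
0
```

View pics/c10.png

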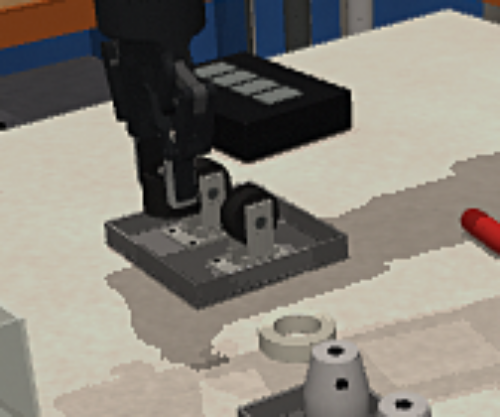

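The foot is held level between the fingers at about (175,200). I'll carry it over to the dish.

move_arm --pt "0 0 0 0.013 0.028 0 0.035" --pt "0 0 0 0.033 0.073 0 0.035" --pt "0 0 0 0.055 0.122 0 0.035" --pt "0 0 0 0.078 0.172 0 0.035" --pt "0 0 0 0.1 0.222 0 0.035" --pt "0 0 0 0.123 0.272 0 0.035" --pt "0 0 0 0.146 0.322 0 0.035" --pt "0 0 0 0.168 0.372 0 0.035"

```text
clock: 28.22
eef_pos: [545.2, 189.8, 120.4]
tcp_rot: [-3.14, -0.003, 2.99]
contact_force: [1.1, 0.3, -0.3]
opening: 0.481
grasp_force: 25.5
```

```bash
python3 go.py 493 383 122 171.3
```

```text
t 28.2 [545.2 189.8 120.4] [-179.9   -0.2  171.3] open 41.1 gf 25.5 F [ 1.1  0.3 -0.3] q [ 0.33  0.36  1.8  -0.    0.98 -1.09]
[-0.002 -0.003  0.   ] [ 0.0808  0.1831 -0.0017]
```

move_arm --pt "0 0 0 0.02 0.045 0 0.035" --pt "0 0 0 0.042 0.095 0 0.035" --pt "0 0 0 0.064 0.145 0 0.035" --pt "0 0 0 0.08 0.18 0 0.035" --pt "0 0 0 0.081 0.183 0 0.035" --pt "0 0 0 0.081 0.183 0.05 0.035" --pt "0 0 0 0.081 0.183 0.1 0.035" --pt "0 0 0 0.081 0.183 0.12 0.035"

```text
clock: 29.22
eef_pos: [492.6, 378.9, -1.4]
tcp_rot: [-3.136, -0.005, 2.989]
contact_force: [-0.3, -0.2, -0.6]
opening: 0.479
grasp_force: 25.5
```

```bash
python3 go.py 493 383 -22 171.3
```

```text
t 29.2 [492.6 378.9  -1.4] [-179.7   -0.3  171.3] open 40.9 gf 25.5 F [-0.3 -0.2 -0.6] q [ 0.65  0.59  1.77 -0.    0.8  -0.76]
[-0.005 -0.005 -0.001] [0.0001 0.0042 0.0206]
```

move_arm --pt "0 0 0 0 0.002 0.01 0.035" --pt "0 0 0 0 0.002 0.015 0.035" --pt "0 0 0 0 0.002 0.018 0.035" --pt "0 0 0 0 0.002 0.02 0.035" --pt "0 0 0 0 0.002 0.021 0.035" --pt "0 0 0 0 0.002 0.021 0.035"

```text
clock: 29.98
eef_pos: [495.4, 383.9, -18.0]
tcp_rot: [3.141, 0.0, 2.99]
contact_force: [-0.5, 0.2, -0.9]
opening: 0.482
grasp_force: 25.5
```

Not touching yet; lower a little more.

move_arm --pt "0 0 0 0 0 0.002 0.035" --pt "0 0 0 0 0 0.004 0.035" --pt "0 0 0 0 0 0.005 0.035" --pt "0 0 0 0 0 0.005 0.035"

```text
clock: 30.48
eef_pos: [495.3, 383.9, -21.9]
tcp_rot: [3.142, 0.0, 2.99]
contact_force: [-3.9, -3.2, 16.0]
opening: 0.479
grasp_force: 27.2
```

Contact. Release, lift away and check.

move_arm --pt "0 0 0 0 0 -0.001 0.045" --pt "0 0 0 0 0 -0.001 0.06" --pt "0 0 0 0 0 -0.002 0.065" --pt "0 0 0 0 0 -0.02 0.065" --pt "0 0 0 0 0 -0.07 0.065" --pt "0 0 0 0 0 -0.13 0.065" --pt "0 0 0 0 0 -0.19 0.065" --pt "0 0 0 0 0 -0.22 0.065"

```text
clock: 31.48
eef_pos: [496.5, 384.7, 202.0]
tcp_rot: [3.137, 0.004, 2.99]
contact_force: [-0.2, 0.5, -0.2]
opening: 0.763
grasp_force: 0.0
```

```bash
python3 - <<'E'
from h import *
from fit import *
for n in('scene','side'): im,d,P=shot(n,n+'11')
for f in(['scene11'],['side11']):
    p=load(f)
    q=near(p,493,383,50,25,45);print('foot',circ(q),np.median(q[:,2]))
    print('tape',circ(near(p,552,-184,50,13,26)),'carton',rect(near(p,564,175,40,24,36)))
cv2.imwrite('pics/end.png',cv2.resize(cv2.imread('pics/scene11.png'),(800,600)))
E
```

```text
foot (array([492.3, 385.6]), 22.2) 32.570491956391606
tape (array([ 557. , -179.1]), 35.5) carton (array([564. , 175.9]), array([43.7, 50.5]), 35.7)
foot (array([491.6, 385.1]), 21.3) 32.685869626582644
tape (array([ 557.6, -178.9]), 34.4) carton (array([562.2, 176.1]), array([39.8, 51.5]), 30.1)
```

View pics/end.png

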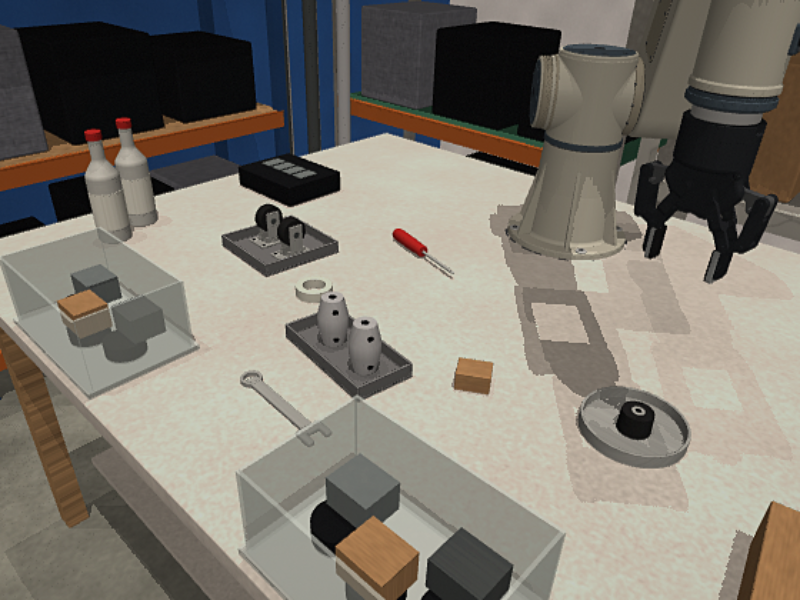

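The final view shows both castors in the square tray (280,235), both couplers in the long tray (350,335) and the foot upright in the dish (636,420). The tape and carton have not moved.

```bash
python3 -c "
from rig import order
print(order.sign_off())"
```

```text
the job is handed in; nothing more can be done
None
```

The job is handed in after about 31 s of robot time: castors wheel-up in the square tray, couplers standing in the long tray, foot upright in the dish, tape roll and carton unmoved; my first grip closed on a castor's wheel because the real fingertips sit about 35 mm short of the reported TCP, so I released it and corrected for that.

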